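# Uncover the specimen and set the thickness gauge on it

## Robot

A 7-joint arm with a two-finger parallel gripper is mounted at the origin on the work surface. World frame = base frame: x ahead of the robot, y to its left, z up, the work surface at z = 0. Lengths are in m, angles in rad, forces in N, time in s.
With the tool pointing down it reaches from about 0.4 to 0.875 m from the base axis. Payload 19.3 kg.
Tool frame: the origin (TCP) lies on the mounting face of the last link; the fingertips stand 173 mm ahead of it and the grasp point (between the pads) lies 155 mm ahead of it; z points along the fingers, y is the line along which they close (so a half turn about z gives the same grasp; the last joint's range is limited). The gripper opens to 85 mm and grips with 20 to 120 N. Pads are 22 mm wide; open, the fingers measure 114 mm over their backs; the gripper's body (76 mm by 85 mm) begins 54 mm behind the grasp point. The pads swing forward as they close: fully open they stand 13 mm farther back than shut.
Start: joints at [1.161, 0.521, -0.036, 1.599, 0.021, 1.021, -0.113], TCP at [0.208, -0.589, 0.405] pointing down, gripper open.
Joint ranges: [-2.91, 2.91], [-0.3, 2.13], [-1.5, 1.42], [0.17, 2.43], [-1.26, 4.41], [0.16, 1.93], [-2.52, 2.52]. Speed limits (rad/s): [1.89, 1.89, 2.39, 2.39, 3.01, 3.01, 3.01].

## Interface

Orientations are given as a 3x3 rotation matrix whose columns are the frame's x, y, z axes.
In Python, from rig import status, capture, ticket gives the robot as it stands.
- The arm moves only by the tool jog_arm, never from a script. Its argument "steps" is a list of rows, each a list of 6 numbers: the shift along the world's x, y, z in units of 0.6 m (1.0 is 0.6 m), then the turn, a rotation vector about the world's x, y, z in units of 0.5 rad (1.0 is 0.5 rad). A call has 1 to 12 rows; each row is the pose to reach, as a shift and turn from the pose commanded when the call began; what a row does not reach only later rows make up. A row lasts 1/8 s, in which the tool goes at most 62.5 mm and 10.7 degrees, less where a joint would pass 70% of its speed; a pose out of reach is approached as far as the arm can. A call with a number of a shift or a turn outside -1 to 1 is refused whole. A call with a gripper value outside its range is refused whole. "grip" is the opening, from -1 (shut) to 1 (fully open), set as the call begins (left out, the last holds). The fingers move at their own pace and stop on an object; "newtons" is the grip in N (left out, the last holds). Time passes only in rows, so rows that repeat a pose let the fingers close. It gives the time, the measured TCP pose, the force, the opening and the grip force at its end, in the units of the state.
- status.read_state(): the state, without advancing time (a new reading comes with each control period).
- capture(name): name is "scene" or "top" or "wrist"; returns a dict with "image" (420x560x3 uint8, red, green, blue), "range_z" (420x560 float32, m along the optical axis (not along the pixel's ray), 0 where there is no reading), "mtx" (3x3 intrinsics, pixels), "extrinsics" (4x4, takes a point from world to camera coordinates); the wrist camera has in their place "tool_from_camera" (4x4, takes a point from camera to tool coordinates, whose origin is the TCP and whose axes are the flange's). Camera axes: x right, y down, z forward; pixel columns grow to the right and rows downward; lengths in m; the calibration is good to about 2 mm. A picture is of the moment at which its call begins: read the wrist's pose just before it.
- ticket.finish_job(): hands the job in; it is judged then, once.
The state is a dict: "t": time; "joints": joint angles; "dq": joint speeds; "tau": joint torques, N m; "position": TCP position; "ee_rot": TCP orientation; "contact_force": force on the tool from outside, world axes, zero at the start; "wrist_torque": the same for the moment, N m; "finger_gap": finger opening in m; "gripper_force": force on a finger pad.
Only numpy, scipy, OpenCV 4.12 (cv2) and the standard library are available. Lean on these libraries where they do the work, as an engineer would, in place of code of your own. Each camera call takes 0.05 s, during which the arm holds its last target. There are 200 camera calls.

## Task

Somebody left the clear dust cover over the specimen disc on the thickness gauge, so close beneath the gauge's foot that it cannot come off until the foot is raised. Make room, take the cover off and set it down flat, open side down, wholly inside the grey tray, without dropping it; then bring the gauge's sprung foot gently down on the specimen and leave it standing there with its spring lightly pressed in (a few newtons, never hard). Do not shift any of the discs, and leave the jar and the beaker alone.

Things in the scene. Friction and masses are not known exactly. Their poses are not given: they have to be found in the camera images.
- gauge: Bench thickness gauge, fixed to the bench: a grey base plate 200 x 120 x 20 mm with a bright round anvil, a steel column (20 mm thick, up to z = 203 mm) at local x = +115 mm, and an arm riding on the column. Origin on the bench under the foot's axis; the base spans local x -55 to +145 mm, y -60 to +60 mm. Local +x points from the foot to the column; z up.
- anvil (a point): Centre of the anvil face on the gauge's base (20 mm above the bench), straight under the foot.
- carriage (a joint): Height slide of the gauge's arm, m, -0.055 to +0.038, positive up: the unpressed foot's underside is 60 mm + this above the anvil. Stiff: moves at about 8 N down, 10 N up, and stays where left. The arm is a bar 26 mm wide, 20 mm high, gauge-local x -12 to +130 mm, its underside 35 mm above the foot's, with a black grip block on top above the foot.
- grip (a point): Middle of the black grip block on the arm, 84 mm above the unpressed foot's underside; the block is 22 mm (along the gauge's x) by 20 mm (along its y) and 32 mm high, on a 12 mm thick neck.
- foot: The sprung foot under the arm, a steel button 16 mm across; origin at the centre of its underside. It can be pushed up into the arm by at most 8 mm; its spring gives about 0.6 N at first and 1.2 N more per mm.
- cover: Clear square dust cover, loose, about 70 g: 64 x 64 mm, 42 mm high, open below, walls 3 mm (inside 58 x 58 x 39 mm), with a white blade handle 12 mm thick standing out 76 mm along its local -x, 22 to 40 mm above its rim. Origin at the centre of its open underside, z up.
- handle (a point): Place to grip on the cover's white handle, at local x = -86 mm, 31 mm above the cover's underside; the handle is 12 mm thick along the cover's y and 18 mm high.
- tray: Empty grey tray, fixed: 150 x 150 mm outside, 16 mm high, walls 4 mm, inner floor 5 mm or less above its origin. Origin at the centre of its underside. The cover's box belongs inside the tray; its handle may reach out over the rim.
- disc_a: White ceramic specimen disc, loose, 40 mm across; its thickness, somewhere from 12 to 28 mm, is not known and is what the gauge is for. Origin at the centre of its underside, z up. One of the three discs lies on the anvil under the cover, the others on the wooden stand.
- disc_b: A white ceramic disc like disc_a, of another unknown thickness from 12 to 28 mm.
- disc_c: A white ceramic disc like disc_a, of another unknown thickness from 12 to 28 mm.
- stand: Pale wooden slab, fixed, 75 x 130 x 20 mm, on which the two spare discs lie. Origin at the centre of its underside.
- jar: Amber jar with a white cap, loose, 52 mm across, 85 mm high. Bystander. Origin at the centre of its underside.
- beaker: Glass beaker, loose, 60 mm across, 75 mm high. Bystander. Origin at the centre of its underside.
Not all that is in view belongs to the job. There is more than one size of the cover; the job needs the largest. What is shaped like the disc_b but blue is not meant.

How it is judged:
By the outcome, as a careful person would: the job done as asked, in the order asked, and still so for the second after the job is handed in, with the robot touching nothing.
It also fails if it takes over 64 s, if anything falls off the work surface, if the arm or the gripper's body presses on something with over 40 N, if the wrist force passes 120 N, or if a joint passes its speed limit or range.

## Working session

There is one attempt and no reset: what is moved stays moved. The work goes in short steps, Python scripts to look and compute and a tool call to move; the robot and the scene stay as the last step left them, time stands still between calls to the robot, and variables do not carry over. Pictures are saved under pics/ and viewed, at most 10 in all, crops included, and the job is handed in when it is done.

Besides the shell and the picture viewer there is one more tool, called after ">>>" by a JSON object that holds its "op" and its "data". jog_arm: Moves the arm, as the interface text tells. Shifts and turns lie within -1 to 1; 1 stands for 0.6 m of shift or 0.5 rad of turn. Its arguments: {"type":"object","properties":{"steps":{"type":"array","items":{"type":"array","items":{"type":"number"}}},"grip":{"type":"number"},"newtons":{"type":"number"}},"required":["steps"]}

```bash
mkdir -p pics; ls
cat > h.py <<'E'
import numpy as np, cv2, pickle
from rig import status, capture, ticket
def snap(name,fn):
    s=status.read_state(); c=capture(name)
    if name=="wrist":
        T=np.eye(4);T[:3,:3]=np.array(s["ee_rot"]);T[:3,3]=s["position"]
        c["cw"]=T@np.array(c["tool_from_camera"])
    else: c["cw"]=np.linalg.inv(np.array(c["extrinsics"]))
    pickle.dump(c,open(f"pics/{fn}.pkl","wb")); cv2.imwrite(f"pics/{fn}.png",c["image"][:,:,::-1]); return c
def load(fn): return pickle.load(open(f"pics/{fn}.pkl","rb"))
def pt(c,u,v,z=None):
    """world point at pixel; by depth, or on plane z"""
    K=np.array(c["mtx"]); r=np.array([(u-K[0,2])/K[0,0],(v-K[1,2])/K[1,1],1.])
    R,o=c["cw"][:3,:3],c["cw"][:3,3]; d=R@r
    if z is None: return o+d*c["range_z"][int(round(v)),int(round(u))]
    return o+d*(z-o[2])/d[2]
def tri(views):
    A=np.zeros((3,3));b=np.zeros(3)
    for c,u,v in views:
        o=c["cw"][:3,3]; d=pt(c,u,v,0.)-o; d/=np.linalg.norm(d); P=np.eye(3)-np.outer(d,d); A+=P;b+=P@o
    x=np.linalg.solve(A,b); return x
E
python3 - <<'E'
from h import *
a=snap("scene","s0");b=snap("top","t0")
cv2.imwrite("pics/both.png",cv2.resize(np.hstack([a["image"],b["image"]])[:,:,::-1],(800,300)))
s=status.read_state();print({k:np.round(v,3).tolist() for k,v in s.items()})
for c in(a,b):print(np.round(c["cw"],3).tolist(),np.round(c["mtx"],1).tolist())
E
```

```text
pics
{'t': 0.1, 'joints': [1.161, 0.522, -0.036, 1.6, 0.021, 1.021, -0.113], 'dq': [0.0, -0.002, -0.0, -0.002, -0.001, -0.001, 0.0], 'tau': [0.004, -92.848, 1.984, -37.053, 0.018, 0.005, -0.0], 'position': [0.208, -0.589, 0.404], 'ee_rot': [[0.943, 0.333, -0.0], [0.333, -0.943, 0.001], [-0.0, -0.001, -1.0]], 'contact_force': [0.568, -0.495, -0.396], 'wrist_torque': [-0.001, 0.051, -0.059], 'gripper_force': 0.0, 'finger_gap': 0.085}
[[-0.852, 0.446, -0.274, 0.785], [0.523, 0.731, -0.438, 0.397], [0.005, -0.517, -0.856, 0.94], [0.0, 0.0, 0.0, 1.0]] [[439.8, 0.0, 273.0], [0.0, 439.8, 206.6], [0.0, 0.0, 1.0]]
[[-0.003, -0.997, 0.079, 0.439], [-1.0, 0.004, 0.006, -0.02], [-0.007, -0.079, -0.997, 1.149], [0.0, 0.0, 0.0, 1.0]] [[423.2, 0.0, 278.4], [0.0, 423.2, 209.7], [0.0, 0.0, 1.0]]
```

View pics/s0.png

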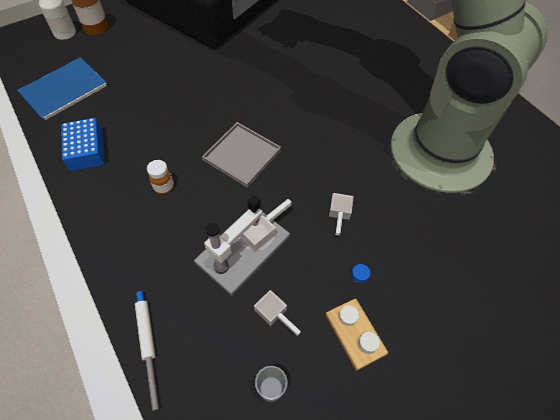

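View pics/t0.png

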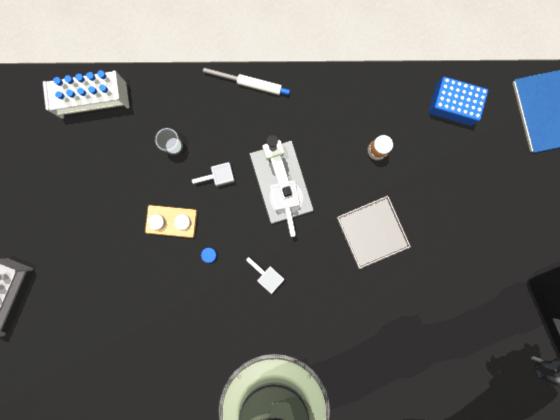

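The scene view shows the gauge at about (245,240) with the cover's handle tip at (290,204), the tray at (242,153) and the jar at (160,176). The top view shows the gauge at (281,182), the handle end at (292,233) and the tray at (373,232). Next I'll enlarge the gauge in both views.

Run:
```python
from h import *
a=load("s0")["image"][180:300,190:310];b=load("t0")["image"][130:250,235:355]
f=lambda i:cv2.resize(i,(400,400),interpolation=cv2.INTER_CUBIC)
g=lambda i:cv2.resize(i,(400,200*400//400),interpolation=cv2.INTER_CUBIC)
t=load("t0")["image"][190:275,330:415]
cv2.imwrite("pics/crop1.png",np.hstack([f(a),f(b)])[:,:,::-1])
a,b=load("s0"),load("t0")
# tray corners on z~0.016 (rim)
for u,v in[(338,214),(389,197),(410,245),(360,267)]:print(np.round(pt(b,u,v,.016),3))
for u,v in[(203,153),(240,124),(281,152),(244,184)]:print('s',np.round(pt(a,u,v,.016),3))
```

```text
[ 0.516 -0.173  0.016]
[ 0.562 -0.31   0.016]
[ 0.433 -0.363  0.016]
[ 0.375 -0.229  0.016]
s [ 0.561 -0.314  0.016]
s [ 0.428 -0.351  0.016]
s [ 0.383 -0.209  0.016]
s [ 0.517 -0.171  0.016]
```

View pics/crop1.png

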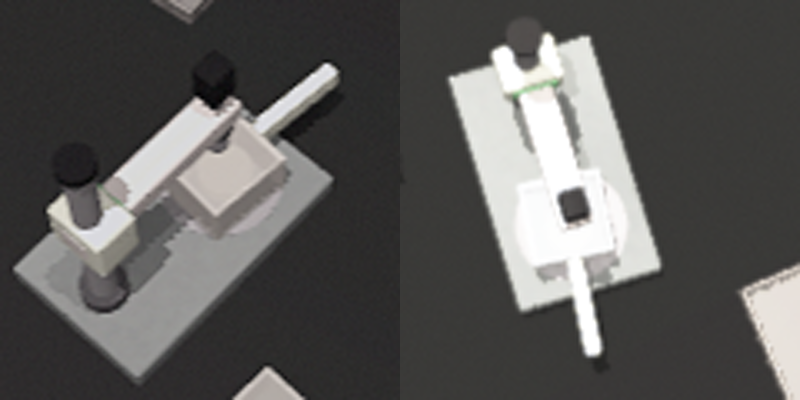

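Run:
```python
from h import *
a,b=load("s0"),load("t0")
S=lambda u,v:(a,190+u/3.3333,180+v/3.3333); T=lambda u,v:(b,235+(u-400)/3.3333,130+v/3.3333)
pr=lambda n,x:print(n,np.round(x,4))
for u,v in[(450,77),(588,38),(660,268),(522,310)]:pr("baseT",pt(*T(u,v),.02))
for u,v in[(15,268),(137,382),(332,180)]:pr("baseS",pt(*S(u,v),.02))
pr("block top",tri([S(216,65),T(573,205)]))
pr("htip",tri([S(333,70),T(593,350)]));pr("hstart",tri([S(262,130),T(575,262)]))
# depth points
for n,p in dict(arm_S=S(160,155),block_S=S(216,65),han_S=S(300,100),tip_S=S(325,78),arm_T=T(555,140),block_T=T(573,205),han_T=T(585,310),start_T=T(576,270),tip_T=T(592,343),cov_T=T(540,230),cov_S=S(230,170),tray=(b,373,232),jar=(b,383,146)).items():pr(n,pt(*p))
```

```text
baseT [0.6819 0.0637 0.02  ]
baseT [ 0.7136 -0.0485  0.02  ]
baseT [ 0.5258 -0.1053  0.02  ]
baseT [0.4924 0.0055 0.02  ]
baseS [ 0.7178 -0.0453  0.02  ]
baseS [0.6859 0.0693 0.02  ]
baseS [0.4967 0.0106 0.02  ]
block top [ 0.5598 -0.0341  0.1647]
htip [ 0.4592 -0.0499  0.0529]
hstart [ 0.5275 -0.036   0.0502]
arm_S [ 0.613  -0.0166  0.1259]
block_S [ 0.5609 -0.0333  0.1668]
han_S [ 0.4927 -0.0397  0.0551]
tip_S [ 0.4682 -0.0455  0.0556]
arm_T [ 0.6121 -0.0213  0.1255]
block_T [ 0.5589 -0.0337  0.1674]
han_T [ 0.4905 -0.0441  0.0583]
start_T [ 0.5216 -0.0373  0.0579]
tip_T [ 0.4649 -0.0493  0.0596]
cov_T [ 0.5528 -0.0094  0.0579]
cov_S [ 0.5641 -0.0153  0.0597]
tray [ 0.4679 -0.2673  0.0065]
jar [ 0.6847 -0.2802  0.0853]
```

>>> {"op": "jog_arm", "data": {"steps": [[0.3,0.46,0,0,0,-0.04],[0.3,0.46,0,0,0,-0.04],[0.3,0.46,0,0,0,-0.04],[0.588,0.927,0,0,0,-0.08],[0.588,0.927,0,0,0,-0.08],[0.588,0.927,0,0,0,-0.08],[0.588,0.927,0,0,0,-0.08],[0.588,0.927,0,0,0,-0.08],[0.588,0.927,0,0,0,-0.08],[0.588,0.927,0,0,0,-0.08],[0.588,0.927,0,0,0,-0.08],[0.588,0.927,0,0,0,-0.08]], "grip": 1}}

```text
t: 1.6
position: [0.5618, -0.0305, 0.4041]
ee_rot: [[0.954, 0.299, -0.001], [0.299, -0.954, 0.001], [-0.0, -0.001, -1.0]]
contact_force: [-0.2, -1.3, -1.0]
finger_gap: 0.0853
gripper_force: 0.0
```

Run:
```python
from h import *
c=snap("wrist","w0");print(np.round(c["cw"],3).tolist(),np.round(c["mtx"],1).tolist(),np.round(c["tool_from_camera"],3).tolist())
```

```text
[[0.298, -0.92, -0.255, 0.626], [-0.954, -0.288, -0.078, -0.011], [-0.001, 0.266, -0.964, 0.375], [0.0, 0.0, 0.0, 1.0]] [[298.3, 0.0, 277.1], [0.0, 298.3, 208.1], [0.0, 0.0, 1.0]] [[-0.001, -0.964, -0.266, 0.067], [1.0, -0.001, -0.0, 0.001], [0.0, -0.266, 0.964, 0.03], [0.0, 0.0, 0.0, 1.0]]
```

View pics/w0.png

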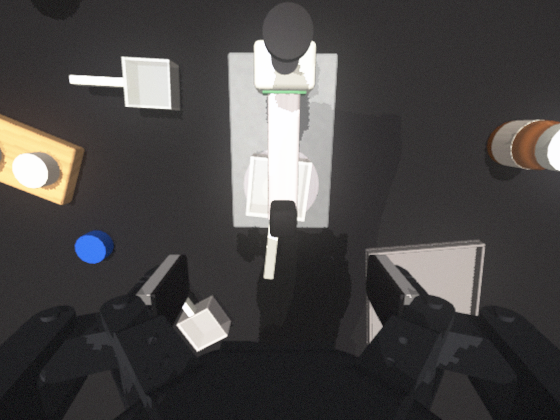

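The wrist view shows the block at about (283,217), just inside the finger line, the handle tip at (269,276), and the other covers clear of the path. I'll use this depth map to refine the block, handle and tray positions.

Run:
```python
from h import *
c=load("w0");im=c["image"].astype(int)
def cloud(c,u0,u1,v0,v1):
    P=[];I=[]
    for v in range(v0,v1):
        for u in range(u0,u1):
            if c["range_z"][v,u]>0:P.append(pt(c,u,v));I.append(c["image"][v,u])
    return np.array(P),np.array(I).astype(int)
def rect(n,P):
    r=cv2.minAreaRect((P[:,:2]*1000).astype(np.float32));print(n,len(P),np.round(P.mean(0),4),"z",np.round(np.median(P[:,2]),4),[np.round(x,1) for x in r])
P,I=cloud(c,262,305,195,245);m=(P[:,2]>.155)&(I.sum(1)<200);rect("block",P[m])
P,I=cloud(c,258,285,222,282);m=(P[:,2]>.048)&(P[:,2]<.075)&(I.sum(1)>250);rect("handle W",P[m]); 
for x0 in np.arange(.46,.54,.015):
    q=P[m&(abs(P[:,0]-x0)<.005)]
    if len(q):print(np.round([x0,q[:,1].min(),q[:,1].max()],4))
b=load("t0")
P,I=cloud(b,280,302,205,240);m=(P[:,2]>.045)&(I.sum(1)>400);rect("handle T",P[m])
P,I=cloud(b,330,418,190,272);m=(I.sum(1)>300)&(P[:,2]<.03);rect("tray T",P[m])
P,I=cloud(c,241,312,150,224);m=(P[:,2]>.052)&(P[:,2]<.066);rect("cover W",P[m])
```

```text
block 478 [ 0.5601 -0.0361  0.1694] z 0.1697 [array([562.1, -35. ]), array([21.7, 19.1]), np.float64(18.9)]
handle W 456 [ 0.4861 -0.0464  0.061 ] z 0.061 [array([491.6, -45.5]), array([68.6, 11.8]), np.float64(11.3)]
[ 0.46   -0.0569 -0.045 ]
[ 0.475  -0.0554 -0.0424]
[ 0.49   -0.0519 -0.0399]
[ 0.505  -0.0496 -0.0363]
[ 0.52   -0.0358 -0.033 ]
handle T 177 [ 0.5045 -0.0403  0.0591] z 0.0594 [array([498.8, -39.3]), array([44.4, 78.6]), np.float64(89.9)]
tray T 3240 [ 0.4688 -0.2684  0.0044] z 0.0034 [array([ 469.6, -269.3]), array([155.5, 156.6]), np.float64(22.3)]
cover W 1779 [ 0.5641 -0.026   0.0631] z 0.0632 [array([560.2, -32. ]), array([71.3, 64. ]), np.float64(11.3)]
```

>>> {"op": "jog_arm", "data": {"steps": [[0,-0.006,-0.08,0,0,0.01],[0,-0.006,-0.12,0,0,0.01],[0,-0.006,-0.163,0,0,0.01],[0,-0.006,-0.163,0,0,0.01],[0,-0.006,-0.163,0,0,0.01],[0,-0.006,-0.163,0,0,0.01],[0,-0.006,-0.163,0,0,0.01]]}}

```text
t: 2.52
position: [0.5612, -0.0368, 0.3076]
ee_rot: [[0.954, 0.3, 0.001], [0.3, -0.954, -0.0], [0.001, 0.0, -1.0]]
contact_force: [0.0, 0.8, 0.2]
finger_gap: 0.0856
gripper_force: 0.0
```

>>> {"op": "jog_arm", "data": {"steps": [[0,0,0,0,0,0],[0,0,0,0,0,0],[0,0,0,0,0,0],[0,0,0,0,0,0],[0,0,0,0,0,0],[0,0,0,0,0,0],[0,0,0,0,0,0],[0,0,0,0,0,0]], "grip": -1, "newtons": 50}}

```text
t: 3.52
position: [0.5608, -0.0354, 0.3068]
ee_rot: [[0.954, 0.301, -0.001], [0.301, -0.954, 0.002], [-0.0, -0.002, -1.0]]
contact_force: [-5.4, 8.1, 3.9]
finger_gap: 0.0193
gripper_force: 52.3
```

>>> {"op": "jog_arm", "data": {"steps": [[0,0,0.008,0,0,0],[0,0,0.016,0,0,0],[0,0,0.024,0,0,0],[0,0,0.032,0,0,0],[0,0,0.04,0,0,0],[0,0,0.048,0,0,0],[0,0,0.056,0,0,0],[0,0,0.064,0,0,0],[0,0,0.072,0,0,0],[0,0,0.08,0,0,0],[0,0,0.08,0,0,0],[0,0,0.08,0,0,0]]}}

```text
t: 5.03
position: [0.5608, -0.0354, 0.3548]
ee_rot: [[0.954, 0.301, -0.001], [0.301, -0.954, 0.002], [-0.001, -0.002, -1.0]]
contact_force: [-5.0, 8.5, 1.4]
finger_gap: 0.0195
gripper_force: 52.1
```

>>> {"op": "jog_arm", "data": {"steps": [[0,0,0,0,0,0],[0,0,0,0,0,0],[0,0,0,0,0,0],[0,0,0,0,0,0],[0,0,0.08,0,0,0],[0,0,0.1,0,0,0],[-0.07,-0.01,0.1,0,0,-0.1],[-0.135,-0.019,0.1,0,0,-0.216],[-0.135,-0.019,0.1,0,0,-0.216],[-0.135,-0.019,0.1,0,0,-0.216],[-0.135,-0.019,0.1,0,0,-0.216]], "grip": 1}}

```text
t: 6.4
position: [0.4807, -0.0479, 0.4147]
ee_rot: [[0.981, 0.196, 0.0], [0.196, -0.981, 0.0], [0.0, -0.0, -1.0]]
contact_force: [0.5, 0.4, -0.1]
finger_gap: 0.0854
gripper_force: 0.0
```

Run:
```python
from h import *
c=snap("wrist","w1");d=snap("scene","s1")
a=c["image"][0:300,130:430];b=cv2.resize(d["image"][170:320,180:330],(400,400),interpolation=cv2.INTER_CUBIC)
cv2.imwrite("pics/crop2.png",np.hstack([cv2.resize(a,(400,400),interpolation=cv2.INTER_CUBIC),b])[:,:,::-1])
```

```text
(no output)
```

View pics/crop2.png

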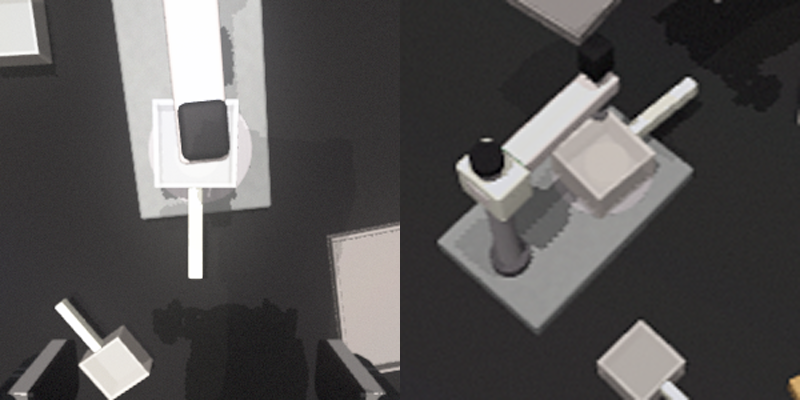

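The arm stands well clear above the cover. The handle runs vertically at wrist column ~277, which is the camera's centre, so the tool is aligned; its tip is at v≈208. I'll triangulate the tip and check its height.

Run:
```python
from h import *
w,s=load("w1"),load("s1")
print(np.round(tri([(w,277,207.5),(s,288.7,201.9)]),4), np.round(pt(w,277,180),4),np.round(pt(w,277,204),4),np.round(pt(w,277,207,.06),4))
print("far",np.round(pt(w,277.5,141),4))
# block/arm top z
print(np.round(pt(w,282,95),4))
```

```text
[ 0.457  -0.0537  0.0431] [ 0.4906 -0.0463  0.0614] [ 0.4638 -0.0516  0.0609] [ 0.4601 -0.0523  0.06  ]
far [ 0.5317 -0.0386  0.0607]
[ 0.5627 -0.0347  0.2178]
```

>>> {"op": "jog_arm", "data": {"steps": [[0,0,-0.09,0,0,0],[0,0,-0.18,0,0,0],[0,0,-0.26,0,0,0],[0,0,-0.32,0,0,0],[0,0,-0.347,0,0,0],[0,0,-0.347,0,0,0],[0,0,-0.347,0,0,0],[0,0,-0.347,0,0,0]]}}

```text
t: 7.5
position: [0.4805, -0.0482, 0.2078]
ee_rot: [[0.981, 0.195, 0.002], [0.195, -0.981, -0.0], [0.002, 0.0, -1.0]]
contact_force: [0.1, 0.4, 0.7]
finger_gap: 0.0855
gripper_force: 0.0
```

>>> {"op": "jog_arm", "data": {"steps": [[0,0,0,0,0,0],[0,0,0,0,0,0],[0,0,0,0,0,0],[0,0,0,0,0,0],[0,0,0,0,0,0],[0,0,0,0,0,0],[0,0,0,0,0,0],[0,0,0,0,0,0]], "grip": -1, "newtons": 40}}

```text
t: 8.5
position: [0.4801, -0.0481, 0.2067]
ee_rot: [[0.981, 0.195, -0.0], [0.195, -0.981, 0.0], [-0.0, -0.0, -1.0]]
contact_force: [-0.5, -0.3, 2.1]
finger_gap: 0.0111
gripper_force: 42.9
```

>>> {"op": "jog_arm", "data": {"steps": [[0,0,0.01,0,0,0],[0,0,0.022,0,0,0],[0,0,0.034,0,0,0],[0,0,0.046,0,0,0],[0,0,0.058,0,0,0],[0,0,0.065,0,0,0],[0,0,0.065,0,0,0],[0,0,0.065,0,0,0]]}}

```text
t: 9.5
position: [0.48, -0.048, 0.2455]
ee_rot: [[0.981, 0.196, -0.0], [0.196, -0.981, 0.0], [-0.0, -0.0, -1.0]]
contact_force: [0.2, 0.9, -0.6]
finger_gap: 0.0113
gripper_force: 42.6
```

Run:
```python
from h import *
d=snap("scene","s2");w=snap("wrist","w2")
b=cv2.resize(d["image"][170:320,180:330],(400,400),interpolation=cv2.INTER_CUBIC)
cv2.imwrite("pics/crop3.png",np.hstack([b,cv2.resize(w["image"][0:300,130:430],(400,400))])[:,:,::-1])
s=status.read_state();print(s["contact_force"],s["position"],s["finger_gap"])
```

```text
[-0.05757026 -0.56767406 -0.50601449] [ 0.48000177 -0.04806971  0.24544828] 0.011215539978180781
```

View pics/crop3.png

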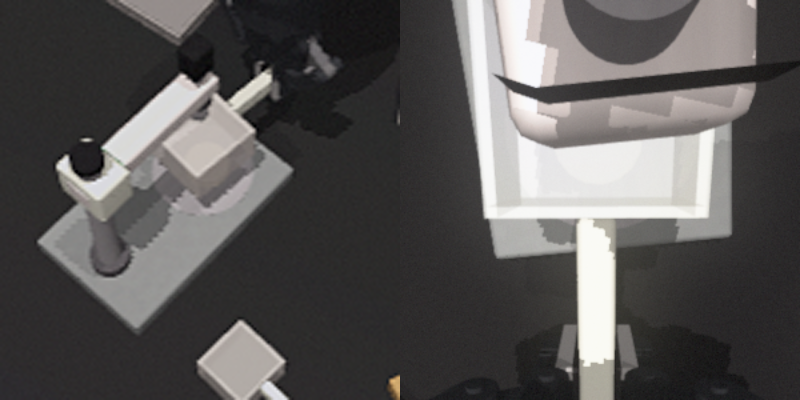

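The cover is lifted level under the raised arm, and the disc stays on the anvil (seen through the cover near (600,150)). I'll carry it sideways to the tray.

>>> {"op": "jog_arm", "data": {"steps": [[-0.015,-0.03,0,0,0,0],[-0.03,-0.07,0,0,0,0.02],[-0.05,-0.115,0,0,0,0.06],[-0.07,-0.165,0,0,0,0.1],[-0.095,-0.22,0,0,0,0.14],[-0.12,-0.275,0,0,0,0.18],[-0.145,-0.33,0,0,0,0.22],[-0.165,-0.38,0,0,0,0.255],[-0.179,-0.415,0,0,0,0.255],[-0.179,-0.423,0,0,0,0.255],[-0.179,-0.423,0,0,0,0.255],[-0.179,-0.423,0,0,0,0.255]]}}

```text
t: 11.1
position: [0.3732, -0.301, 0.2456]
ee_rot: [[0.947, 0.32, 0.0], [0.32, -0.947, 0.0], [0.0, -0.0, -1.0]]
contact_force: [0.8, 0.2, -0.8]
finger_gap: 0.0114
gripper_force: 42.6
```

Run:
```python
from h import *
d=snap("scene","s3");t=snap("top","t3")
b=cv2.resize(d["image"][110:260,170:320],(400,400),interpolation=cv2.INTER_CUBIC)
cv2.imwrite("pics/crop4.png",np.hstack([b,cv2.resize(t["image"][160:310,270:420],(400,400))])[:,:,::-1])
```

```text
(no output)
```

View pics/crop4.png

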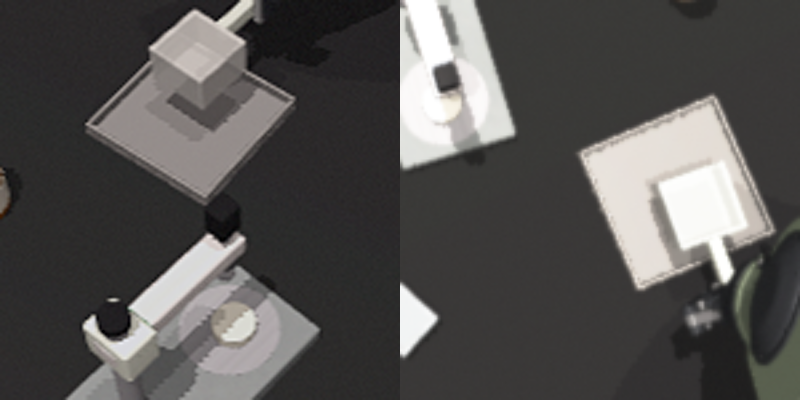

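The cover hangs over the tray, slightly toward the handle side but with about 2 cm margin to the wall, and the specimen is bare on the anvil. Lowering.

>>> {"op": "jog_arm", "data": {"steps": [[0,0,-0.015,0,0,0],[0,0,-0.03,0,0,0],[0,0,-0.045,0,0,0],[0,0,-0.06,0,0,0],[0,0,-0.072,0,0,0],[0,0,-0.08,0,0,0],[0,0,-0.083,0,0,0],[0,0,-0.083,0,0,0]]}}

```text
t: 12.2
position: [0.3727, -0.3019, 0.1959]
ee_rot: [[0.948, 0.319, 0.0], [0.319, -0.948, -0.0], [0.0, 0.0, -1.0]]
contact_force: [1.1, -0.9, -0.5]
finger_gap: 0.011
gripper_force: 42.6
```

>>> {"op": "jog_arm", "data": {"steps": [[0,0,-0.002,0,0,0],[0,0,-0.004,0,0,0],[0,0,-0.006,0,0,0],[0,0,-0.006,0,0,0]]}}

```text
t: 12.7
position: [0.3727, -0.3018, 0.1922]
ee_rot: [[0.948, 0.319, -0.0], [0.319, -0.948, 0.0], [-0.0, -0.0, -1.0]]
contact_force: [-0.1, -0.4, -0.6]
finger_gap: 0.011
gripper_force: 42.6
```

>>> {"op": "jog_arm", "data": {"steps": [[0,0,-0.001,0,0,0],[0,0,-0.002,0,0,0],[0,0,-0.002,0,0,0]]}}

```text
t: 13.08
position: [0.3727, -0.3019, 0.1911]
ee_rot: [[0.948, 0.319, -0.0], [0.319, -0.948, 0.0], [-0.0, -0.0, -1.0]]
contact_force: [0.0, -0.6, -0.7]
finger_gap: 0.0112
gripper_force: 42.6
```

>>> {"op": "jog_arm", "data": {"steps": [[0,0,-0.001,0,0,0],[0,0,-0.002,0,0,0],[0,0,-0.002,0,0,0]]}}

```text
t: 13.45
position: [0.3725, -0.302, 0.1901]
ee_rot: [[0.948, 0.318, -0.0], [0.318, -0.948, -0.0], [-0.0, 0.0, -1.0]]
contact_force: [-3.9, 0.7, 10.1]
finger_gap: 0.0114
gripper_force: 44.1
```

Run:
```python
from h import *
t=load("t0");s=load("s0")
q=[pt(t,u,v)[2] for u in range(360,386,2) for v in range(222,244,2)];print(np.median(q))
q=[pt(s,u,v)[2] for u in range(230,256,2) for v in range(142,166,2)];print(np.median(q))
q=[pt(t,u,v)[2] for u in range(330,420,3) for v in range(285,300,3)];print("bench",np.median(q))
q=[pt(s,u,v)[2] for u in range(200,225,3) for v in range(190,200,3)];print("bench",np.median(q))
print(status.read_state()["contact_force"])
```

```text
0.0030153127489676024
0.0026223894792365976
bench -0.0005114888257872208
bench -0.0010332515010390564
[-3.93218245  0.68781015 10.09947706]
```

Contact with the tray floor. Easing slightly, then releasing and rising.

>>> {"op": "jog_arm", "data": {"steps": [[0,0,0.001,0,0,0],[0,0,0.001,0,0,0]]}}

```text
t: 13.7
position: [0.3727, -0.3019, 0.1905]
ee_rot: [[0.948, 0.319, 0.0], [0.319, -0.948, -0.0], [-0.0, 0.0, -1.0]]
contact_force: [-1.7, -0.7, 3.0]
finger_gap: 0.0112
gripper_force: 43.0
```

>>> {"op": "jog_arm", "data": {"steps": [[0,0,0,0,0,0],[0,0,0,0,0,0],[0,0,0,0,0,0],[0,0,0,0,0,0],[0,0,0,0,0,0],[0,0,0.05,0,0,0],[0,0,0.14,0,0,0],[0,0,0.24,0,0,0],[0,0,0.34,0,0,0],[0,0,0.4,0,0,0],[0,0,0.4,0,0,0],[0,0,0.4,0,0,0]], "grip": 1}}

```text
t: 15.2
position: [0.3724, -0.3018, 0.4299]
ee_rot: [[0.948, 0.319, -0.001], [0.319, -0.948, 0.0], [-0.0, -0.001, -1.0]]
contact_force: [0.4, 0.2, -0.5]
finger_gap: 0.0853
gripper_force: 0.0
```

>>> {"op": "jog_arm", "data": {"steps": [[0.08,0.11,0,0,0,-0.04],[0.16,0.22,0,0,0,-0.04],[0.24,0.33,0,0,0,-0.04],[0.315,0.444,0,0,0,-0.04],[0.315,0.444,0,0,0,-0.04],[0.315,0.444,0,0,0,-0.04],[0.315,0.444,0,0,0,-0.04],[0.315,0.444,0,0,0,-0.04]]}}

```text
t: 16.2
position: [0.5611, -0.0369, 0.4299]
ee_rot: [[0.955, 0.298, -0.001], [0.298, -0.955, -0.001], [-0.001, 0.0, -1.0]]
contact_force: [-0.2, 0.0, -0.7]
finger_gap: 0.0858
gripper_force: 0.0
```

Run:
```python
from h import *
d=snap("scene","s4");t=snap("top","t4")
b=cv2.resize(d["image"][110:260,170:320],(400,400),interpolation=cv2.INTER_CUBIC)
cv2.imwrite("pics/crop5.png",np.hstack([b,cv2.resize(t["image"][160:310,270:420],(400,400))])[:,:,::-1])
s3,t3=load("s3"),load("t3")
for (c,(u0,u1,v0,v1)) in ((s3,(250,266,224,238)),(t3,(282,292,190,206)),(d,(250,266,224,238))):
    P=np.array([np.r_[pt(c,u,v),c["image"][v,u].sum()] for u in range(u0,u1) for v in range(v0,v1)])
    q=P[(P[:,2]>.028)&(P[:,2]<.056)&(P[:,3]>350)];print(len(q),np.round(np.median(q,0),4) if len(q) else 0)
w=snap("wrist","w4")
P=np.array([pt(w,u,v) for u in range(262,305) for v in range(180,260)]);q=P[P[:,2]>.205];print("block",np.round(np.median(q,0),4),len(q))
```

```text
192 [ 5.609e-01 -3.120e-02  3.270e-02  4.870e+02]
87 [ 5.527e-01 -3.300e-02  3.360e-02  7.270e+02]
188 [ 5.606e-01 -3.140e-02  3.290e-02  4.860e+02]
block [ 0.5645 -0.0353  0.2172] 995
```

View pics/crop5.png

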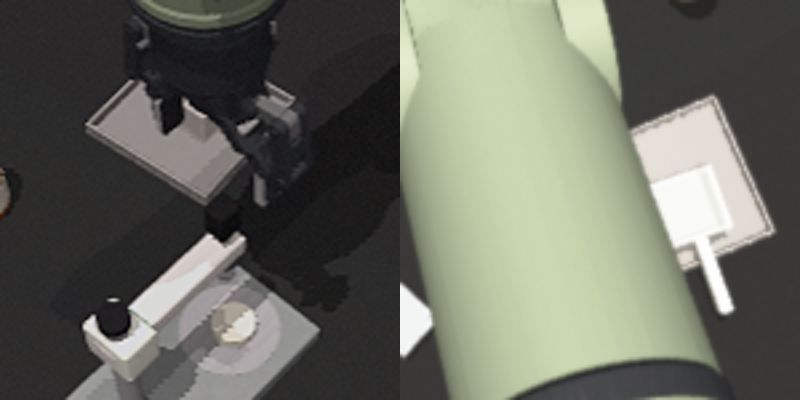

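The cover sits flat in the tray (top view, box near (690,205), handle over the rim). The disc top is at about z = 0.033. I'll grip the block again at the same height.

>>> {"op": "jog_arm", "data": {"steps": [[0,0.002,-0.05,0,0,0],[0,0.002,-0.1,0,0,0],[0,0.002,-0.125,0,0,0],[0,0.002,-0.125,0,0,0],[0,0.002,-0.125,0,0,0],[0,0.002,-0.125,0,0,0]]}}

```text
t: 17.1
position: [0.5619, -0.0343, 0.3564]
ee_rot: [[0.954, 0.299, 0.001], [0.299, -0.954, -0.0], [0.001, 0.0, -1.0]]
contact_force: [0.2, -0.1, -0.6]
finger_gap: 0.0854
gripper_force: 0.0
```

>>> {"op": "jog_arm", "data": {"steps": [[0,0,0,0,0,0],[0,0,0,0,0,0],[0,0,0,0,0,0],[0,0,0,0,0,0],[0,0,0,0,0,0],[0,0,0,0,0,0],[0,0,0,0,0,0],[0,0,0,0,0,0]], "grip": -1, "newtons": 50}}

```text
t: 18.1
position: [0.5617, -0.0345, 0.3556]
ee_rot: [[0.954, 0.299, 0.0], [0.299, -0.954, -0.0], [0.0, 0.0, -1.0]]
contact_force: [1.9, -5.4, 1.6]
finger_gap: 0.0192
gripper_force: 51.8
```

>>> {"op": "jog_arm", "data": {"steps": [[0,0,-0.01,0,0,0],[0,0,-0.02,0,0,0],[0,0,-0.03,0,0,0],[0,0,-0.04,0,0,0],[0,0,-0.05,0,0,0],[0,0,-0.06,0,0,0],[0,0,-0.07,0,0,0],[0,0,-0.08,0,0,0],[0,0,-0.09,0,0,0],[0,0,-0.1,0,0,0]]}}

```text
t: 19.35
position: [0.5618, -0.0345, 0.2956]
ee_rot: [[0.954, 0.299, 0.0], [0.299, -0.954, -0.0], [0.0, 0.0, -1.0]]
contact_force: [-0.8, -4.3, 8.7]
finger_gap: 0.0194
gripper_force: 52.6
```

>>> {"op": "jog_arm", "data": {"steps": [[0,0,-0.005,0,0,0],[0,0,-0.01,0,0,0],[0,0,-0.013,0,0,0],[0,0,-0.015,0,0,0]]}}

```text
t: 19.85
position: [0.5618, -0.0345, 0.2867]
ee_rot: [[0.954, 0.299, 0.0], [0.299, -0.954, -0.0], [0.0, 0.0, -1.0]]
contact_force: [-0.4, -5.0, 8.3]
finger_gap: 0.0195
gripper_force: 52.6
```

>>> {"op": "jog_arm", "data": {"steps": [[0,0,-0.002,0,0,0],[0,0,-0.004,0,0,0],[0,0,-0.006,0,0,0]]}}

```text
t: 20.23
position: [0.5618, -0.0345, 0.2832]
ee_rot: [[0.954, 0.299, 0.0], [0.299, -0.954, -0.0], [0.0, 0.0, -1.0]]
contact_force: [-0.8, -4.9, 8.4]
finger_gap: 0.0194
gripper_force: 52.6
```

Run:
```python
from h import *
d=snap("scene","s5")
b=cv2.resize(d["image"][190:250,225:300],(800,640),interpolation=cv2.INTER_CUBIC)[:600]
cv2.imwrite("pics/crop6.png",b[:,:,::-1])
print(status.read_state()["contact_force"])
```

```text
[ 0.47922966 -4.92126589  6.28611582]
```

View pics/crop6.png

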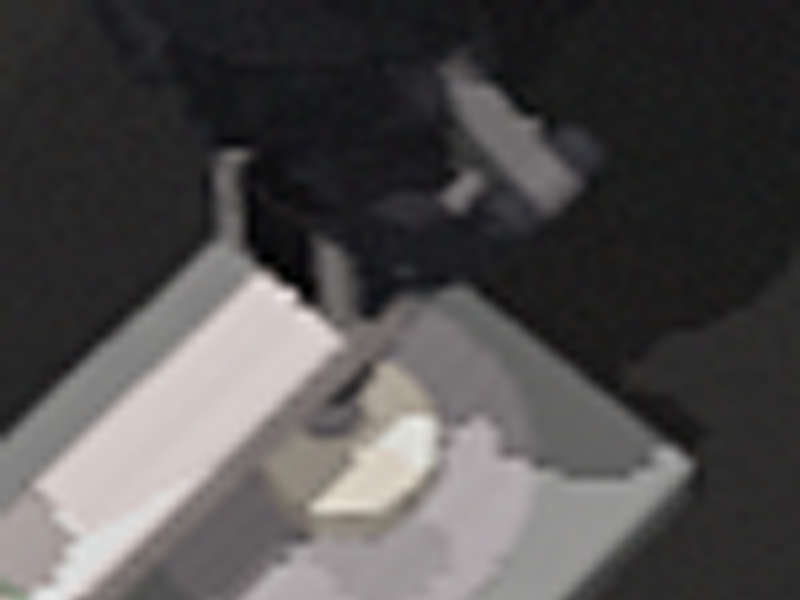

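The foot (near (335,415) in the crop) is still above the disc; the force is just slide friction (8.4 N while moving). I'll go on in 0.6 mm rows and watch for the spring.

>>> {"op": "jog_arm", "data": {"steps": [[0,0,-0.002,0,0,0],[0,0,-0.004,0,0,0],[0,0,-0.006,0,0,0]]}}

```text
t: 20.65
position: [0.5618, -0.0345, 0.2796]
ee_rot: [[0.954, 0.299, 0.0], [0.299, -0.954, -0.0], [0.0, 0.0, -1.0]]
contact_force: [-0.4, -5.6, 8.3]
finger_gap: 0.0197
gripper_force: 52.5
```

>>> {"op": "jog_arm", "data": {"steps": [[0,0,-0.001,0,0,0],[0,0,-0.002,0,0,0],[0,0,-0.003,0,0,0]]}}

```text
t: 21.02
position: [0.5618, -0.0345, 0.2778]
ee_rot: [[0.954, 0.299, 0.0], [0.299, -0.954, -0.0], [0.0, 0.0, -1.0]]
contact_force: [-0.0, -6.1, 7.3]
finger_gap: 0.0193
gripper_force: 52.5
```

>>> {"op": "jog_arm", "data": {"steps": [[0,0,-0.001,0,0,0],[0,0,-0.002,0,0,0]]}}

```text
t: 21.28
position: [0.5618, -0.0345, 0.2766]
ee_rot: [[0.954, 0.299, 0.0], [0.299, -0.954, -0.0], [0.0, 0.0, -1.0]]
contact_force: [-0.3, -5.2, 8.3]
finger_gap: 0.0189
gripper_force: 52.5
```

>>> {"op": "jog_arm", "data": {"steps": [[0,0,-0.001,0,0,0],[0,0,-0.002,0,0,0],[0,0,-0.003,0,0,0]]}}

```text
t: 21.65
position: [0.5618, -0.0345, 0.2748]
ee_rot: [[0.954, 0.299, 0.0], [0.299, -0.954, -0.0], [0.0, 0.0, -1.0]]
contact_force: [-0.0, -5.3, 8.6]
finger_gap: 0.0194
gripper_force: 52.5
```

>>> {"op": "jog_arm", "data": {"steps": [[0,0,-0.001,0,0,0],[0,0,-0.002,0,0,0]]}}

```text
t: 21.9
position: [0.5618, -0.0345, 0.2736]
ee_rot: [[0.954, 0.299, 0.0], [0.299, -0.954, -0.0], [0.0, 0.0, -1.0]]
contact_force: [-0.7, -5.0, 8.1]
finger_gap: 0.019
gripper_force: 52.5
```

>>> {"op": "jog_arm", "data": {"steps": [[0,0,-0.001,0,0,0],[0,0,-0.002,0,0,0]]}}

```text
t: 22.15
position: [0.5618, -0.0345, 0.2724]
ee_rot: [[0.954, 0.299, 0.0], [0.299, -0.954, -0.0], [0.0, 0.0, -1.0]]
contact_force: [-0.2, -5.3, 7.3]
finger_gap: 0.0192
gripper_force: 52.5
```

>>> {"op": "jog_arm", "data": {"steps": [[0,0,-0.001,0,0,0],[0,0,-0.002,0,0,0]]}}

```text
t: 22.4
position: [0.5618, -0.0345, 0.2713]
ee_rot: [[0.954, 0.299, 0.0], [0.299, -0.954, -0.0], [0.0, 0.0, -1.0]]
contact_force: [-0.3, -5.9, 9.7]
finger_gap: 0.0191
gripper_force: 52.7
```

>>> {"op": "jog_arm", "data": {"steps": [[0,0,-0.001,0,0,0],[0,0,-0.002,0,0,0]]}}

```text
t: 22.65
position: [0.5617, -0.0345, 0.2701]
ee_rot: [[0.954, 0.299, 0.0], [0.299, -0.954, -0.0], [0.0, 0.0, -1.0]]
contact_force: [-0.6, -3.8, 10.8]
finger_gap: 0.0193
gripper_force: 52.9
```

>>> {"op": "jog_arm", "data": {"steps": [[0,0,-0.001,0,0,0]]}}

```text
t: 22.78
position: [0.5617, -0.0345, 0.2695]
ee_rot: [[0.954, 0.299, 0.0], [0.299, -0.954, -0.0], [0.0, 0.001, -1.0]]
contact_force: [-1.6, -4.8, 11.9]
finger_gap: 0.0195
gripper_force: 53.0
```

The spring adds about 3.5 N over the slide friction. Releasing and backing off.

>>> {"op": "jog_arm", "data": {"steps": [[0,0,0,0,0,0],[0,0,0,0,0,0],[0,0,0,0,0,0],[0,0,0,0,0,0],[0,0,0,0,0,0],[0,0,0.06,0,0,0],[0,0,0.16,0,0,0],[0,0,0.25,0,0,0],[-0.08,-0.15,0.25,0,0,0],[-0.16,-0.3,0.25,0,0,0],[-0.24,-0.45,0.25,0,0,0],[-0.28,-0.6,0.25,0,0,0]], "grip": 1}}

```text
t: 24.28
position: [0.4484, -0.259, 0.4194]
ee_rot: [[0.954, 0.3, 0.0], [0.3, -0.954, -0.0], [0.0, 0.0, -1.0]]
contact_force: [1.3, -0.7, 0.9]
finger_gap: 0.0853
gripper_force: 0.0
```

>>> {"op": "jog_arm", "data": {"steps": [[-0.1,-0.14,0,0,0,0],[-0.1,-0.14,0,0,0,0],[-0.1,-0.14,0,0,0,0],[-0.1,-0.14,0,0,0,0]]}}

```text
t: 24.78
position: [0.3901, -0.341, 0.4191]
ee_rot: [[0.954, 0.3, 0.0], [0.3, -0.954, 0.0], [0.0, -0.0, -1.0]]
contact_force: [0.7, 0.7, 0.5]
finger_gap: 0.0852
gripper_force: 0.0
```

Run:
```python
from h import *
d=snap("scene","s6");t=snap("top","t6")
a=cv2.resize(d["image"][110:260,170:320],(400,400),interpolation=cv2.INTER_CUBIC)
b=cv2.resize(t["image"][130:280,260:410],(400,400),interpolation=cv2.INTER_CUBIC)
cv2.imwrite("pics/crop7.png",np.hstack([a,b])[:,:,::-1])
# block top
for c,(u0,u1,v0,v1) in ((t,(278,296,180,202)),(load("t0"),(278,296,180,202))):
    P=np.array([np.r_[pt(c,u,v),c["image"][v,u].sum()] for u in range(u0,u1) for v in range(v0,v1)])
    q=P[(P[:,3]<200)&(P[:,2]>.09)];print(len(q),np.round(np.median(q,0),4))
```

```text
9 [ 5.524e-01 -3.450e-02  1.273e-01  1.650e+02]
9 [ 5.528e-01 -3.620e-02  1.664e-01  1.530e+02]
```

View pics/crop7.png

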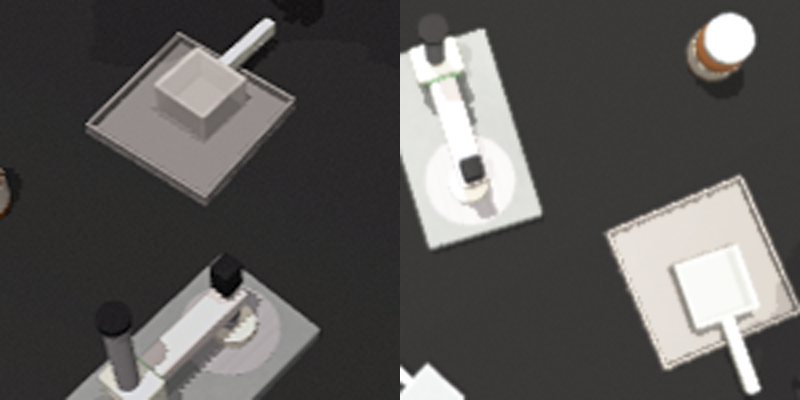

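The cover lies flat wholly inside the tray, the foot stands on the disc with the arm lowered, and the robot is clear of everything. Handing in.

```bash
python3 -c "
from h import *
print(ticket.finish_job())"
```

```text
the job is handed in; nothing more can be done
None
```

The job is handed in at about 25 s of the 64 s allowed: the cover sits flat, open side down, inside the grey tray, and the gauge's foot stands on the specimen with its spring pressed in by about 3.5 N (estimated from the wrist force). In the last pictures the specimen is still on the anvil and the jar looks undisturbed; I never went near the beaker or the spare discs and did not check them again.

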